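# Set a painted panel beside its neighbour with a spacer

## Robot

A 7-joint arm with a two-finger parallel gripper is mounted at the origin on the work surface. World frame = base frame: x ahead of the robot, y to its left, z up, the work surface at z = 0. Lengths are in m, angles in rad, forces in N, time in s.
With the tool pointing down it reaches from about 0.4 to 0.85 m from the base axis. Payload 10.4 kg.
Tool frame: the origin (TCP) lies midway between the tips of the shut fingers; the grasp point (between the pads) lies 19 mm behind it; z points along the fingers, y is the direction in which the jaws open and shut (so a half turn about z gives the same grasp; the last joint's range is limited). The gripper opens to 87 mm and grips with 3 to 60 N. Pads are 19 mm wide; open, the fingers measure 117 mm over their backs; the gripper's body (75 mm by 190 mm) begins 51 mm behind the grasp point.
Start: joints at [-1.212, 0.332, -0.065, 1.46, 0.022, 1.35, -0.088], TCP at [0.233, 0.58, 0.223] pointing down, gripper open.
Joint ranges: [-2.6, 2.6], [-0.5, 2.12], [-1.47, 1.34], [0.16, 2.42], [-1.27, 4.41], [0.06, 2.06], [-2.6, 2.6]. Speed limits (rad/s): [2.22, 2.22, 2.79, 2.79, 3.14, 3.14, 3.14].

## Interface

Orientations are given as a 3x3 rotation matrix whose columns are the frame's x, y, z axes.
In Python, from plant import * gives the robot as it stands. The module is installed in compiled form; this text tells all that it offers.
- The arm moves only by the tool apply_moves, never from a script. Its argument "targets" is a list of rows, each a list of 7 numbers: the shift along the tool's x, y, z in m, then the turn, a rotation vector about the tool's x, y, z in rad, then the gripper's target within -1 to 1 (fully open at 1, half-way at 0, shut at -1). A call has exactly 8 rows; each row is the pose to reach, as a shift and turn from the pose commanded when the call began, along the tool's axes at that moment; what a row does not reach only later rows make up. A row lasts 1/8 s, in which the tool goes at most 62.5 mm and 10.7 degrees, less where a joint would pass 70% of its speed; a pose out of reach is approached as far as the arm can. A call with a gripper value outside its range is refused whole. The fingers move at their own pace and stop on an object; "squeeze" is the grip in N (left out, the last holds). Time passes only in rows, so rows that repeat a pose let the fingers close, or fill a call up. It gives the time, the measured TCP pose, the force and the opening at its end, in the units of the state.
- read_state(): the state, without advancing time (a new reading comes with each control period).
- read_camera(name): name is "scene" or "top" or "wrist"; returns a dict with "img" (480x640x3 uint8, red, green, blue), "fx", "fy", "cx", "cy" (pixels), "position" and "orientation" of the camera in the world. Camera axes: x right, y down, z forward; pixel columns grow to the right and rows downward; lengths in m; the calibration is good to about 2 mm. A picture is of the moment at which its call begins. There is no depth.
- job_done(): hands the job in, once; it reports no verdict.
The state is a dict: "clock": time; "qpos": joint angles; "qd": joint speeds; "tau": joint torques, N m; "eef_pos": TCP position; "tcp_rot": TCP orientation; "wrist_force": force on the tool from outside, world axes, zero at the start; "torque": the same for the moment, N m; "gripper_width": finger opening in m.
Only numpy, scipy, OpenCV 4.12 (cv2) and the standard library are available. Lean on these libraries where they do the work, as an engineer would, in place of code of your own. Each camera call takes 0.05 s, during which the arm holds its last target. There are 200 camera calls.

## Task

Mount the loose ochre-and-rust painting panel beside the fixed blue one with an even gap: stand the green-handled spacer upright on the board close against the fixed panel's open edge and let go of it, then slide the loose panel over the board until it sits squarely against the dark batten and snug against the spacer, the spacer itself snug against the fixed panel. Then lift the spacer out and stand it upright back on the grey mat, leaving the panel where the spacer set it. Leave the red-handled spacer where it is.

Things in the scene. Friction and masses are not known exactly. Their poses are not given: they have to be found in the camera images.
- fixed_panel (a point): Centre of the fixed painting panel (cream, blue-grey patches), 120 x 120 mm, 30 mm high, glued on a plywood board 9 mm thick; the point is 15 mm above the board's top. z up; x points to the dark batten, whose face this panel touches (x = +60 mm); its open edge, where the loose panel goes, is at y = -60 mm. The board's top reaches in x from -130 to +90 mm, in y from -340 to +65 mm. It never moves.
- batten (a point): Dark wooden batten fixed along the board's far edge: the point is on the straight face that the panels lie against, at the middle of its length, 12.5 mm above the board. 395 mm long (y), 22 mm wide, 25 mm high above the board; axes as the fixed panel's (x points from the panels into the batten).
- panel_center (a point): Centre of the loose painting panel (ochre, rust patches, pale wood sides), 120 x 120 mm, 30 mm high, about 0.25 kg; the point is 15 mm above its underside. It lies face up on the board, on the fixed panel's -y side, off the batten, turned up to 0.15 rad; square, its axes match the fixed panel's. Too wide to grasp. Waxed (friction about 0.3), it slides when its edges are pushed; pushed nearer its trailing corner it turns square on the batten.
- green_spacer_center (a point): Centre (45 mm above the underside) of the green-handled spacer: an aluminium strip 12 mm thick (y), 90 mm long (x), 30 mm high, on edge, with a green handle, also 12 mm thick, 30 mm wide (x), rising from its middle to 90 mm above the underside. z up. About 0.15 kg. Grip the handle across its thickness, 60 to 85 mm above the underside, so the fingers clear the panels.
- red_spacer_center (a point): Centre of the red-handled spacer, the same shape but 20 mm thick; stands on the grey mat about 130 mm from the green one. Not to be used or moved.
- mat: Grey felt mat, fixed flat on the table, 270 mm (x) by 170 mm (y), 3 mm thick; origin at the centre of its underside. Both spacers stand on it at first.

How it is judged:
On the way, in this order (a step that is already met when the one before it is completed fails the run):
1. the green spacer stands upright on the board along the fixed panel's open edge (no farther than 10 mm from it), let go (y of green_spacer_center in the frame of fixed_panel between -0.076 and -0.063 m and x of green_spacer_center in the frame of fixed_panel between -0.03 and 0.03 m and z of green_spacer_center in the frame of fixed_panel between 0.02 and 0.036 m and angle between the x axis of green_spacer_center and the x axis of fixed_panel, either way round below 0.15 rad and angle between green_spacer_center's own z axis and vertical below 0.1 rad and contact force between the fingers and green_spacer below 0.1 N), for 0.2 s.
2. the loose panel is closed up on the spacer and the spacer on the fixed panel: gap of 12 mm within 3 mm, edges parallel within 0.04 rad (y of panel_center in the frame of fixed_panel between -0.135 and -0.129 m and y of green_spacer_center in the frame of fixed_panel between -0.0695 and -0.0625 m and x of green_spacer_center in the frame of fixed_panel between -0.04 and 0.04 m and z of green_spacer_center in the frame of fixed_panel between 0.02 and 0.036 m and angle between the x axis of panel_center and the x axis of fixed_panel, either way round below 0.04 rad and angle between green_spacer_center's own z axis and vertical below 0.1 rad), for 0.2 s.
At the end, for the whole second after the job is handed in: The loose panel lies flat on the board, 12 mm (within 3 mm) from the fixed panel, parallel to it within 0.03 rad, against the batten within 4 mm; the green spacer stands upright with its centre over the grey mat (y of panel_center in the frame of fixed_panel between -0.135 and -0.129 m and x of panel_center in the frame of fixed_panel between -0.004 and 0.004 m and z of panel_center in the frame of fixed_panel between -0.004 and 0.004 m and angle between the x axis of panel_center and the x axis of fixed_panel, either way round below 0.03 rad and angle between panel_center's own z axis and vertical below 0.03 rad and x of green_spacer_center in the frame of mat between -0.135 and 0.135 m and y of green_spacer_center in the frame of mat between -0.085 and 0.085 m and z of green_spacer_center in the frame of mat between 0.043 and 0.053 m and angle between green_spacer_center's own z axis and vertical below 0.1 rad); the robot touches nothing.
It fails at once if the red spacer is moved more than 25 mm (distance of red_spacer_center from where it was at the start of the episode above 0.025 m).
It fails at once if the loose panel is lifted off the board (15 mm or more) (z of panel_center in the frame of fixed_panel above 0.015 m).
It also fails if it takes over 72 s, if anything falls off the work surface, if the arm or the gripper's body presses on something with over 40 N, if the wrist force passes 120 N, or if a joint passes its speed limit or range.

## Working session

There is one attempt and no reset: what is moved stays moved. The work goes in short steps, Python scripts to look and compute and a tool call to move; the robot and the scene stay as the last step left them, time stands still between calls to the robot, and variables do not carry over. Pictures are saved under pics/ and viewed, about 8 in all and at most 12, crops included, and the job is handed in when it is done.

Besides the shell and the picture viewer there is one more tool, called after "Request:" as name(argument=value, ...), one argument or row to a line, values as JSON. apply_moves: Moves the arm, as the interface text tells. Its arguments: {"type":"object","properties":{"targets":{"type":"array"},"squeeze":{"type":"number"}},"required":["targets"]}

```bash
mkdir -p pics; cat > h.py <<'E'
from plant import *
import numpy as np, cv2
def snap(n,f):
    c=read_camera(n); cv2.imwrite('pics/'+f,c['img'][:,:,::-1]); np.savez('pics/'+f[:-4]+'.npz',**c); return c
def load(f): return np.load('pics/'+f+'.npz')
def ray(c,u,v,z):
    d=c['orientation']@np.array([(u-c['cx'])/c['fx'],(v-c['cy'])/c['fy'],1]); p=c['position']
    return p+d*(z-p[2])/d[2]
E
python3 - <<'E'
from h import *
s=read_state(); print(s['eef_pos'],s['tcp_rot'].round(3),s['wrist_force'],s['gripper_width'])
for n in('top','scene'):
    c=snap(n,n+'1.png'); print(n,c['position'],c['orientation'].round(3),c['fx'])
E
```

```text
[0.23275608 0.57964007 0.22178429] [[-0.928  0.373 -0.   ]
 [ 0.373  0.928 -0.001]
 [-0.    -0.001 -1.   ]] [-0.26903106  0.3386589   0.04123497] 0.08729948821146939
top [0.40399743 0.0807753  0.89639009] [[-0.008 -0.989  0.149]
 [-1.     0.009  0.003]
 [-0.005 -0.149 -0.989]] 542.7900340083528
scene [0.88513652 0.63098702 0.59622316] [[-0.872  0.307 -0.382]
 [ 0.49   0.565 -0.664]
 [ 0.012 -0.766 -0.643]] 506.131989880997
```

View pics/top1.png

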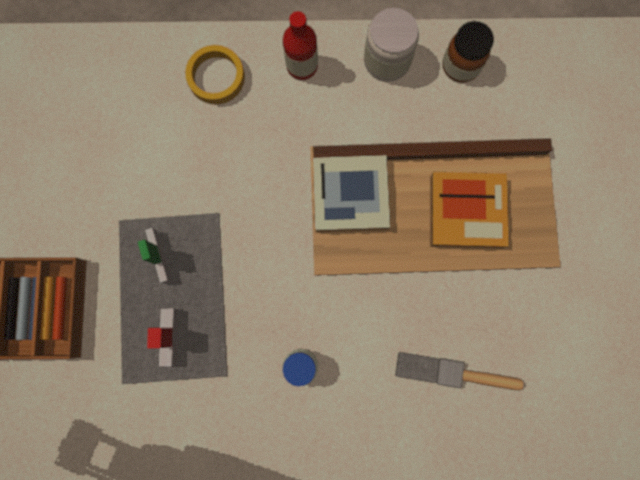

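View pics/scene1.png

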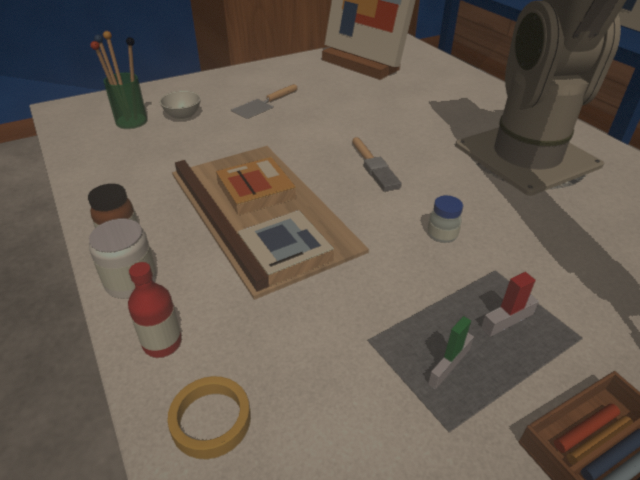

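Top view: fixed panel around pixel (352,193), loose panel around (470,210), batten along row ~150, green spacer strip (150,232)-(163,281), red (165,338). I'll enlarge the two key regions for corner picking.

```bash
python3 - <<'E'
import cv2,numpy as np
im=cv2.imread('pics/top1.png')
a=cv2.resize(im[135:285,305:565],None,fx=3,fy=3,interpolation=cv2.INTER_CUBIC)
b=cv2.resize(im[205:390,110:235],None,fx=3,fy=3,interpolation=cv2.INTER_CUBIC)
a=a[:450,:780]
cv2.imwrite('pics/cropA.png',cv2.convertScaleAbs(a,alpha=1.5))
cv2.imwrite('pics/cropB.png',cv2.convertScaleAbs(b,alpha=1.5))
E
```

```text
(no output)
```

View pics/cropA.png

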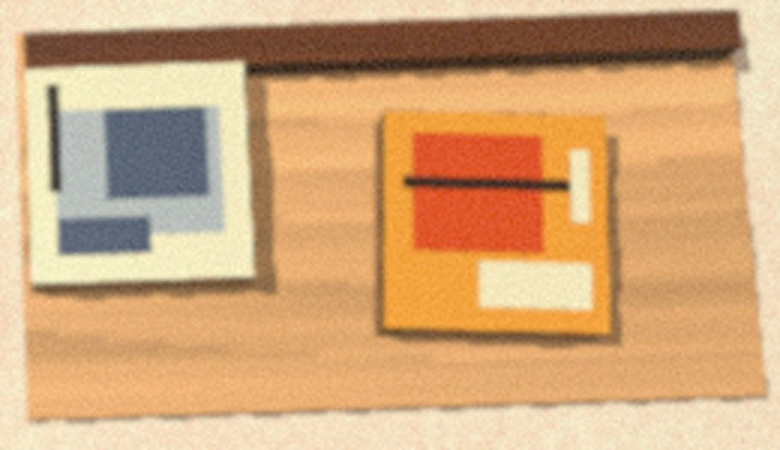

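View pics/cropB.png

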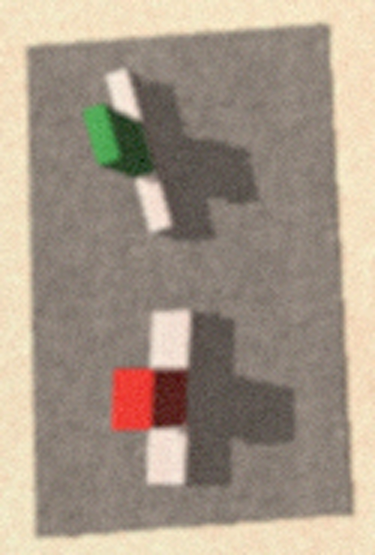

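Crop A: fixed panel corners (25,68),(246,61),(255,276),(33,285); loose (384,109),(604,115),(611,333),(379,329). Crop B: green strip corners (106,75),(128,68),(172,228),(150,234); red below it, clear.

```bash
python3 - <<'E'
from h import *
c=load('top1')
def rect(pts,ox,oy,z,n,orient=True):
    P=np.array([ray(c,(U+.5)/3-.5+ox,(V+.5)/3-.5+oy,z)[:2] for U,V in pts])
    e=[np.linalg.norm(P[i]-P[(i+1)%4]) for i in range(4)]
    t=(P[0]-P[3]+P[1]-P[2]); 
    s=(P[0]-P[1]+P[3]-P[2])
    print(n,'ctr',P.mean(0).round(4),'yaw(x)',np.arctan2(t[1],t[0]).round(3),'yaw(y)',np.arctan2(-s[0],s[1]).round(3),'edges',np.round(e,4)); print(P.round(4).tolist())
rect([(25,68),(246,61),(255,276),(33,285)],305,135,.039,'fixed')
rect([(384,109),(604,115),(611,333),(379,329)],305,135,.039,'loose')
rect([(106,75),(128,68),(172,228),(150,234)],110,205,.033,'green')
rect([(150,310),(192,310),(187,485),(146,485)],110,205,.033,'red')
rect([(28,46),(328,25),(353,515),(37,535)],110,205,.003,'mat')
for U,V in [(83,108),(103,104),(121,160),(103,168)]: print(ray(c,(U+.5)/3-.5+110,(V+.5)/3-.5+205,.093))
for U,V in [(25,66),(738,46)]: print('batten',ray(c,(U+.5)/3-.5+305,(V+.5)/3-.5+135,.034))
E
```

```text
fixed ctr [0.6194 0.0369] yaw(x) 0.022 yaw(y) 0.028 edges [0.1207 0.1193 0.1188 0.1204]
[[0.6779, 0.0985], [0.6807, -0.0221], [0.5614, -0.0238], [0.5576, 0.0949]]
loose ctr [ 0.5906 -0.1532] yaw(x) -0.044 yaw(y) -0.032 edges [0.1192 0.1196 0.1231 0.121 ]
[[0.6529, -0.0963], [0.6484, -0.2154], [0.5289, -0.2121], [0.5322, -0.089]]
green ctr [0.5199 0.3519] yaw(x) 0.301 yaw(y) 0.284 edges [0.0123 0.0907 0.012  0.0902]
[[0.5612, 0.3712], [0.5649, 0.3594], [0.4783, 0.3327], [0.4752, 0.3443]]
red ctr [0.3897 0.3313] yaw(x) 0.009 yaw(y) -0.008 edges [0.0222 0.0903 0.0213 0.0904]
[[0.435, 0.3428], [0.4348, 0.3206], [0.3445, 0.3203], [0.3447, 0.3416]]
mat ctr [0.4551 0.3326] yaw(x) 0.068 yaw(y) 0.058 edges [0.1681 0.2687 0.1693 0.2673]
[[0.5836, 0.4256], [0.594, 0.2578], [0.326, 0.239], [0.3169, 0.4081]]
[0.53361252 0.36182218 0.093     ]
[0.5355498  0.35188325 0.093     ]
[0.50722107 0.34175489 0.093     ]
[0.50328871 0.35056632 0.093     ]
batten [0.68065275 0.09863648 0.034     ]
batten [ 0.68820802 -0.29281042  0.034     ]
```

```bash
cat >> h.py <<'E'
F=np.array([.6194,.0369]); FY=.022
def fw(x,y): return F+np.array([[np.cos(FY),-np.sin(FY)],[np.sin(FY),np.cos(FY)]])@[x,y]
def go(p,yaw):
    s=read_state(); R=s['tcp_rot']; a=np.arctan2(R[1,0],R[0,0]); Z=np.diag([1,-1,-1.])
    from scipy.spatial.transform import Rotation as Ro
    T=Ro.from_euler('z',yaw).as_matrix()@Z
    print('t',s['clock'].round(2),'pos',s['eef_pos'].round(4),'f',s['wrist_force'].round(2),'w',round(s['gripper_width'],4))
    print('shift',(R.T@(np.array(p)-s['eef_pos'])).round(4),'rot',Ro.from_matrix(R.T@T).as_rotvec().round(4))
E
python3 -c "
from h import *
go([.5205,.3515,.15],.29+np.pi)"
```

```text
Traceback (most recent call last):
  File "h.py", line 15, in go
    print('t',s['clock'].round(2),'pos',s['eef_pos'].round(4),'f',s['wrist_force'].round(2),'w',round(s['gripper_width'],4))
              ^^^^^^^^^^^^^^^^
AttributeError: 'float' object has no attribute 'round'
```

```bash
sed -i "s/s\['clock'\].round(2)/round(s['clock'],2)/" h.py
python3 -c "
from h import *
go([.5205,.3515,.15],.29+np.pi)"
```

```text
t 0.1 pos [0.2327 0.5797 0.2219] f [-0.04 -0.79 -0.96] w 0.087
shift [-0.352  -0.1045  0.072 ] rot [-1.200e-03 -3.000e-04 -6.717e-01]
```

Request:
apply_moves(
  targets=[
    [-0.352, -0.1045, 0.072, 0, 0, -0.672, 1],
    [-0.352, -0.1045, 0.072, 0, 0, -0.672, 1],
    [-0.352, -0.1045, 0.072, 0, 0, -0.672, 1],
    [-0.352, -0.1045, 0.072, 0, 0, -0.672, 1],
    [-0.352, -0.1045, 0.072, 0, 0, -0.672, 1],
    [-0.352, -0.1045, 0.072, 0, 0, -0.672, 1],
    [-0.352, -0.1045, 0.072, 0, 0, -0.672, 1],
    [-0.352, -0.1045, 0.072, 0, 0, -0.672, 1],
  ],
  squeeze=20,
)

```text
clock: 1.1
eef_pos: [0.5204, 0.3516, 0.15]
tcp_rot: [[-0.958, -0.285, -0.001], [-0.285, 0.958, -0.0], [0.001, -0.0, -1.0]]
wrist_force: [-0.6, 0.6, -0.3]
gripper_width: 0.0871
```

```bash
python3 -c "
from h import *
go([.5205,.3515,.059],.29+np.pi)
c=snap('wrist','w1.png');print(c['position'],c['orientation'].round(3),c['fx'])"
```

```text
t 1.1 pos [0.5204 0.3516 0.15  ] f [-0.62  0.56 -0.32] w 0.0871
shift [-0.0001 -0.0001  0.091 ] rot [-0.     -0.001  -0.0008]
[0.45681353 0.33088387 0.31232234] [[-0.285  0.929  0.235]
 [ 0.958  0.277  0.069]
 [-0.     0.245 -0.969]] 390.2066766100055
```

View pics/w1.png

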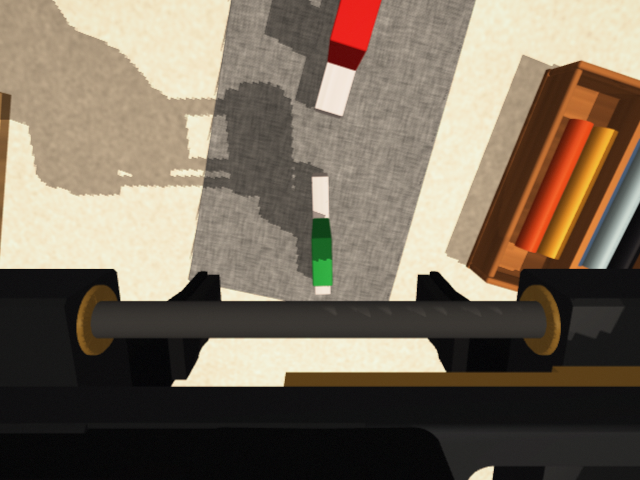

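Wrist view: green handle at (321,260), centred between the fingers (inner edges 219 and 418) and aligned. Descend and grip.

Request:
apply_moves(
  targets=[
    [0, 0, 0.03, 0, 0, 0, 1],
    [0, 0, 0.06, 0, 0, 0, 1],
    [0, 0, 0.091, 0, 0, 0, 1],
    [0, 0, 0.091, 0, 0, 0, 1],
    [0, 0, 0.091, 0, 0, 0, -1],
    [0, 0, 0.091, 0, 0, 0, -1],
    [0, 0, 0.091, 0, 0, 0, -1],
    [0, 0, 0.091, 0, 0, 0, -1],
  ],
  squeeze=25,
)

```text
clock: 2.15
eef_pos: [0.5208, 0.352, 0.06]
tcp_rot: [[-0.958, -0.286, 0.001], [-0.286, 0.958, 0.001], [-0.001, 0.0, -1.0]]
wrist_force: [0.2, -0.2, -0.4]
gripper_width: 0.0549
```

```bash
python3 -c "
from h import *
t=fw(0,-.071);print(t)
go([.5205,.3515,.17],.29+np.pi)
go([*t,.15],FY+np.pi)"
```

```text
[ 0.62096187 -0.03408282]
t 2.15 pos [0.5208 0.352  0.06  ] f [ 0.2  -0.24 -0.45] w 0.0549
shift [ 0.0003 -0.0004 -0.11  ] rot [0.0004 0.0006 0.0001]
t 2.15 pos [0.5208 0.352  0.06  ] f [ 0.2  -0.24 -0.45] w 0.0549
shift [ 0.0144 -0.3986 -0.0901] rot [0.0005 0.0006 0.2681]
```

Request:
apply_moves(
  targets=[
    [0, 0, 0, 0, 0, 0, -1],
    [0, 0, 0, 0, 0, 0, -1],
    [0, 0, 0, 0, 0, 0, -1],
    [0, 0, 0, 0, 0, 0, -1],
    [0, 0, 0, 0, 0, 0, -1],
    [0, 0, 0, 0, 0, 0, -1],
    [0, 0, -0.03, 0, 0, 0, -1],
    [0, 0, -0.09, 0, 0, 0, -1],
  ],
)

```text
clock: 3.15
eef_pos: [0.519, 0.3507, 0.1477]
tcp_rot: [[-0.958, -0.286, -0.005], [-0.286, 0.958, -0.004], [0.006, -0.002, -1.0]]
wrist_force: [0.9, 0.9, -1.3]
gripper_width: 0.0119
```

```bash
python3 -c "
from h import *
t=fw(0,-.071)
go([*t,.15],FY+np.pi)"
```

```text
t 3.15 pos [0.519  0.3507 0.1477] f [ 0.93  0.88 -1.35] w 0.0119
shift [ 0.0124 -0.3979 -0.0014] rot [-0.003  -0.0053  0.2683]
```

Request:
apply_moves(
  targets=[
    [0.014, -0.398, 0, 0, 0, 0.268, -1],
    [0.014, -0.398, 0, 0, 0, 0.268, -1],
    [0.014, -0.398, 0, 0, 0, 0.268, -1],
    [0.014, -0.398, 0, 0, 0, 0.268, -1],
    [0.014, -0.398, 0, 0, 0, 0.268, -1],
    [0.014, -0.398, 0, 0, 0, 0.268, -1],
    [0.014, -0.398, 0, 0, 0, 0.268, -1],
    [0.014, -0.398, 0, 0, 0, 0.268, -1],
  ],
)

```text
clock: 4.15
eef_pos: [0.6209, -0.0364, 0.1492]
tcp_rot: [[-1.0, -0.018, -0.001], [-0.018, 1.0, -0.001], [0.001, -0.001, -1.0]]
wrist_force: [-0.3, 0.3, -2.1]
gripper_width: 0.0116
```

```bash
python3 -c "
from h import *
t=fw(0,-.071)
go([*t,.068],FY+np.pi)
c=snap('wrist','w2.png')"
```

```text
t 4.15 pos [ 0.6209 -0.0364  0.1492] f [-0.29  0.31 -2.06] w 0.0116
shift [-0.0002  0.0024  0.0812] rot [-0.001  -0.0007 -0.0039]
```

View pics/w2.png

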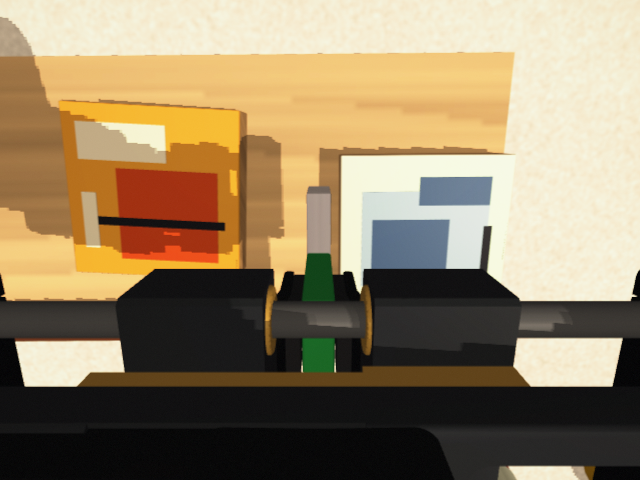

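Wrist view: spacer held upright at (318,200), fixed panel's left (open) edge from (341,156) to (339,265), its far-left/near-robot corner (341,156); loose panel corners (60,100),(245,111).

```bash
python3 -c "
from h import *
c=load('w2')
for u,v in [(341,156),(339,265),(513,155),(60,100),(245,111),(240,265)]:
    w=ray(c,u,v,.039)[:2]; d=w-F; print(w.round(4),(np.array([[np.cos(FY),np.sin(FY)],[-np.sin(FY),np.cos(FY)]])@d).round(4))
t=fw(0,-.071)
go([*t,.068],FY+np.pi)"
```

```text
[ 0.5652 -0.0236] [-0.0555 -0.0593]
[ 0.6434 -0.0226] [ 0.0227 -0.06  ]
[0.5624 0.0937] [-0.0557  0.0581]
[ 0.5323 -0.2107] [-0.0926 -0.2456]
[ 0.537  -0.0885] [-0.0851 -0.1235]
[ 0.6448 -0.0951] [ 0.0225 -0.1326]
t 4.2 pos [ 0.6208 -0.0339  0.1491] f [ 0.15  0.85 -1.18] w 0.0114
shift [-0.0002 -0.0002  0.0811] rot [ 0.0002 -0.0008 -0.0012]
```

Request:
apply_moves(
  targets=[
    [0, 0, 0.03, 0, 0, 0, -1],
    [0, 0, 0.055, 0, 0, 0, -1],
    [0, 0, 0.07, 0, 0, 0, -1],
    [0, 0, 0.076, 0, 0, 0, -1],
    [0, 0, 0.08, 0, 0, 0, -1],
    [0, 0, 0.082, 0, 0, 0, -1],
    [0, 0, 0.082, 0, 0, 0, -1],
    [0, 0, 0.082, 0, 0, 0, -1],
  ],
)

```text
clock: 5.2
eef_pos: [0.6213, -0.0335, 0.0679]
tcp_rot: [[-1.0, -0.022, 0.001], [-0.022, 1.0, 0.0], [-0.001, 0.0, -1.0]]
wrist_force: [0.7, -0.2, -2.4]
gripper_width: 0.0119
```

Request:
apply_moves(
  targets=[
    [0, 0, 0.001, 0, 0, 0, -1],
    [0, 0, 0.002, 0, 0, 0, -1],
    [0, 0, 0.002, 0, 0, 0, -1],
    [0, 0, 0.002, 0, 0, 0, -0.5],
    [0, 0, 0.002, 0, 0, 0, -0.5],
    [0, 0, 0.002, 0, 0, 0, -0.5],
    [0, 0, 0.002, 0, 0, 0, -0.5],
    [0, 0, 0.002, 0, 0, 0, -0.5],
  ],
)

```text
clock: 6.2
eef_pos: [0.6211, -0.0334, 0.0656]
tcp_rot: [[-1.0, -0.022, 0.0], [-0.022, 1.0, 0.0], [-0.0, 0.0, -1.0]]
wrist_force: [-0.0, 0.1, -0.2]
gripper_width: 0.0217
```

```bash
python3 -c "
from h import *
s=read_state();go([*s['eef_pos'][:2],.16],FY+np.pi)"
```

```text
t 6.2 pos [ 0.6211 -0.0334  0.0656] f [-0.01  0.14 -0.17] w 0.0217
shift [-0.      0.     -0.0944] rot [0.0001 0.0001 0.0002]
```

Request:
apply_moves(
  targets=[
    [0, 0, -0.03, 0, 0, 0, -0.5],
    [0, 0, -0.07, 0, 0, 0, -0.5],
    [0, 0, -0.09, 0, 0, 0, 1],
    [0, 0, -0.09, 0, 0, 0, 1],
    [0, 0, -0.09, 0, 0, 0, 1],
    [0, 0, -0.09, 0, 0, 0, 1],
    [0, 0, -0.09, 0, 0, 0, 1],
    [0, 0, -0.09, 0, 0, 0, 1],
  ],
)

```text
clock: 7.2
eef_pos: [0.6209, -0.0335, 0.1552]
tcp_rot: [[-1.0, -0.022, -0.001], [-0.022, 1.0, -0.0], [0.001, 0.0, -1.0]]
wrist_force: [0.4, 0.0, -0.1]
gripper_width: 0.0736
```

```bash
python3 -c "
from h import *
t=fw(-.115,-.193);print(t)
go([*t,.156],FY+np.pi)
snap('scene','s2.png')
c=load('s2');import cv2
cv2.imwrite('pics/s2c.png',cv2.resize(c['img'][120:320,150:400,::-1],None,fx=3,fy=3))"
```

```text
[ 0.50867349 -0.15858309]
t 7.2 pos [ 0.6209 -0.0335  0.1552] f [ 0.4   0.02 -0.07] w 0.0736
shift [ 0.115  -0.1226 -0.0008] rot [ 0.     -0.0005  0.0002]
```

View pics/s2c.png

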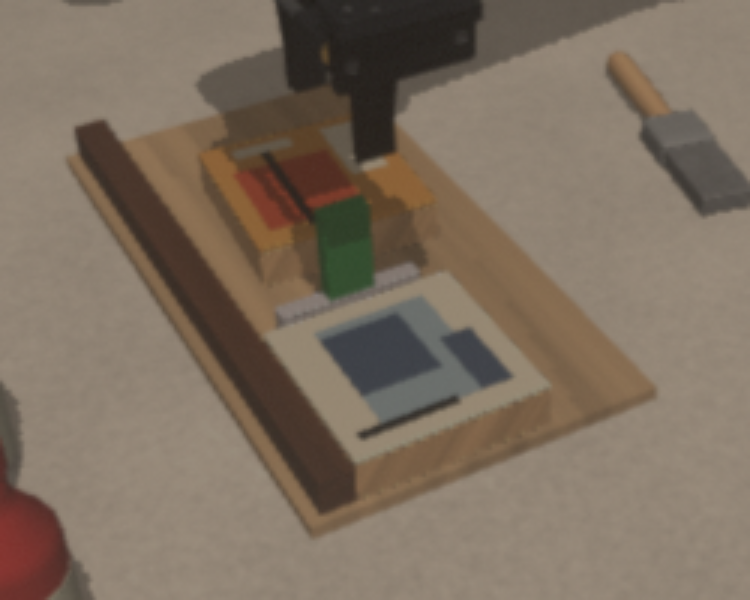

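Spacer (green handle at (345,245)) stands upright alongside the fixed panel's edge. Moving behind the loose panel's near edge.

Request:
apply_moves(
  targets=[
    [0.06, -0.06, 0, 0, 0, 0, 1],
    [0.115, -0.1225, 0, 0, 0, 0, 1],
    [0.115, -0.1225, 0, 0, 0, 0, 1],
    [0.115, -0.1225, 0.03, 0, 0, 0, 1],
    [0.115, -0.1225, 0.07, 0, 0, 0, 1],
    [0.115, -0.1225, 0.11, 0, 0, 0, 1],
    [0.115, -0.1225, 0.134, 0, 0, 0, 1],
    [0.115, -0.1225, 0.134, 0, 0, 0, 1],
  ],
)

```text
clock: 8.25
eef_pos: [0.5075, -0.1582, 0.0201]
tcp_rot: [[-1.0, -0.022, -0.003], [-0.022, 1.0, 0.0], [0.003, 0.0, -1.0]]
wrist_force: [0.8, 0.3, 0.0]
gripper_width: 0.0869
```

Request:
apply_moves(
  targets=[
    [-0.006, 0, 0, 0, 0, 0, 1],
    [-0.012, 0, 0, 0, 0, 0, 1],
    [-0.018, 0, 0, 0, 0, 0, 1],
    [-0.023, 0, 0, 0, 0, 0, 1],
    [-0.028, 0, 0, 0, 0, 0, 1],
    [-0.033, 0, 0, 0, 0, 0, 1],
    [-0.038, 0, 0, 0, 0, 0, 1],
    [-0.038, 0, 0, 0, 0, 0, 1],
  ],
)

```text
clock: 9.25
eef_pos: [0.5474, -0.1575, 0.0215]
tcp_rot: [[-1.0, -0.022, 0.001], [-0.022, 1.0, -0.0], [-0.001, -0.0, -1.0]]
wrist_force: [-0.1, -0.5, -0.8]
gripper_width: 0.0868
```

Request:
apply_moves(
  targets=[
    [-0.001, 0, 0, 0, 0, 0, 1],
    [-0.002, 0, 0, 0, 0, 0, 1],
    [-0.003, 0, 0, 0, 0, 0, 1],
    [-0.004, 0, 0, 0, 0, 0, 1],
    [-0.005, 0, 0, 0, 0, 0, 1],
    [-0.005, 0, 0, 0, 0, 0, 1],
    [-0.005, 0, 0, 0, 0, 0, 1],
    [-0.005, 0, 0, 0, 0, 0, 1],
  ],
)

```text
clock: 10.25
eef_pos: [0.552, -0.1575, 0.0216]
tcp_rot: [[-1.0, -0.022, 0.0], [-0.022, 1.0, 0.0], [-0.0, 0.0, -1.0]]
wrist_force: [0.1, -1.2, -1.5]
gripper_width: 0.0867
```

Request:
apply_moves(
  targets=[
    [-0.001, 0, 0, 0, 0, 0, 1],
    [-0.002, 0, 0, 0, 0, 0, 1],
    [-0.003, 0, 0, 0, 0, 0, 1],
    [-0.004, 0, 0, 0, 0, 0, 1],
    [-0.004, 0, 0, 0, 0, 0, 1],
    [-0.004, 0, 0, 0, 0, 0, 1],
    [-0.004, 0, 0, 0, 0, 0, 1],
    [-0.004, 0, 0, 0, 0, 0, 1],
  ],
)

```text
clock: 11.25
eef_pos: [0.5559, -0.1574, 0.0215]
tcp_rot: [[-1.0, -0.022, 0.0], [-0.022, 1.0, 0.0], [-0.0, 0.0, -1.0]]
wrist_force: [0.6, 0.5, -0.2]
gripper_width: 0.0872
```

```bash
python3 - <<'E'
from h import *
go([*fw(-.07,-.193),.02],FY+np.pi)
c=snap('top','t2.png')
cv2.imwrite('pics/t2c.png',cv2.convertScaleAbs(cv2.resize(c['img'][135:285,305:565,::-1],None,fx=3,fy=3,interpolation=cv2.INTER_CUBIC),alpha=1.6))
E
```

```text
t 11.25 pos [ 0.5559 -0.1574  0.0215] f [ 0.62  0.48 -0.22] w 0.0872
shift [ 0.0022 -0.0002  0.0015] rot [0.0001 0.0002 0.0003]
```

View pics/t2c.png

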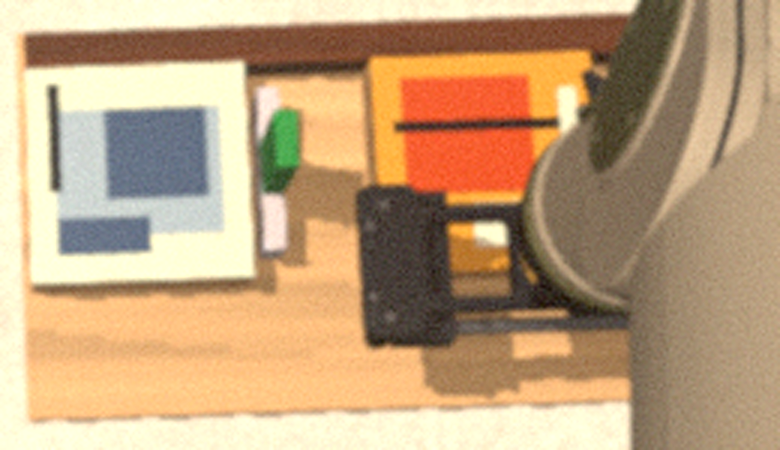

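Panel's far edge runs (367,58)-(592,50) in the crop, practically in line with the fixed panel's far edge and already square; push a little further until the force rises.

Request:
apply_moves(
  targets=[
    [-0.001, 0, 0, 0, 0, 0, 1],
    [-0.002, 0, 0, 0, 0, 0, 1],
    [-0.003, 0, 0, 0, 0, 0, 1],
    [-0.003, 0, 0, 0, 0, 0, 1],
    [-0.003, 0, 0, 0, 0, 0, 1],
    [-0.003, 0, 0, 0, 0, 0, 1],
    [-0.003, 0, 0, 0, 0, 0, 1],
    [-0.003, 0, 0, 0, 0, 0, 1],
  ],
)

```text
clock: 12.3
eef_pos: [0.5565, -0.1575, 0.0209]
tcp_rot: [[-1.0, -0.022, -0.005], [-0.022, 1.0, 0.001], [0.005, 0.001, -1.0]]
wrist_force: [-9.5, -0.4, 5.4]
gripper_width: 0.0866
```

```bash
python3 - <<'E'
from h import *
print(read_state()['qpos'].round(2))
t=fw(-.01,-.28);print(t)
go([*t,.1],FY+np.pi); go([*t,.1],FY+np.pi/2); go([*t,.1],FY-np.pi/2)
E
```

```text
[-0.05  0.44  0.3   1.8  -0.16  0.93  1.91]
[ 0.61556192 -0.24325222]
t 12.3 pos [ 0.5565 -0.1575  0.0209] f [-9.45 -0.36  5.35] w 0.0866
shift [-0.0568 -0.087  -0.0795] rot [ 0.0007 -0.0046  0.    ]
t 12.3 pos [ 0.5565 -0.1575  0.0209] f [-9.45 -0.36  5.35] w 0.0866
shift [-0.0568 -0.087  -0.0795] rot [-0.0031 -0.0042  1.5708]
t 12.3 pos [ 0.5565 -0.1575  0.0209] f [-9.45 -0.36  5.35] w 0.0866
shift [-0.0568 -0.087  -0.0795] rot [ 0.0042 -0.0031 -1.5708]
```

Request:
apply_moves(
  targets=[
    [0.015, 0, 0, 0, 0, 0, 1],
    [0.03, 0, 0, 0, 0, 0, 1],
    [0.03, 0, -0.05, 0, 0, 0.1, 1],
    [0.03, 0, -0.1, 0, 0, 0.28, 1],
    [0.0, -0.03, -0.1, 0, 0, 0.46, 1],
    [-0.03, -0.06, -0.1, 0, 0, 0.64, 1],
    [-0.055, -0.087, -0.1, 0, 0, 0.82, 1],
    [-0.055, -0.087, -0.1, 0, 0, 1.0, 1],
  ],
)

```text
clock: 13.3
eef_pos: [0.6166, -0.2454, 0.121]
tcp_rot: [[-0.553, 0.834, 0.0], [0.834, 0.553, -0.002], [-0.002, -0.001, -1.0]]
wrist_force: [-0.5, -0.1, 0.0]
gripper_width: 0.087
```

```bash
python3 - <<'E'
from h import *
t=fw(-.01,-.28)
go([*t,.1],FY+np.pi/2)
E
```

```text
t 13.3 pos [ 0.6166 -0.2454  0.121 ] f [-0.48 -0.09  0.04] w 0.087
shift [0.0024 0.0003 0.021 ] rot [-5.000e-04  1.700e-03  5.634e-01]
```

Request:
apply_moves(
  targets=[
    [0.002, 0, 0, 0, 0, 0.18, 1],
    [0.002, 0, 0, 0, 0, 0.36, 1],
    [0.002, 0, 0, 0, 0, 0.52, 1],
    [0.002, 0, 0, 0, 0, 0.562, 1],
    [0.002, 0, 0.03, 0, 0, 0.562, 1],
    [0.002, 0, 0.065, 0, 0, 0.562, 1],
    [0.002, 0, 0.09, 0, 0, 0.562, 1],
    [0.002, 0, 0.1, 0, 0, 0.562, 1],
  ],
)

```text
clock: 14.3
eef_pos: [0.614, -0.2411, 0.02]
tcp_rot: [[-0.031, 1.0, -0.002], [1.0, 0.031, 0.001], [0.001, -0.002, -1.0]]
wrist_force: [-0.2, -1.1, 0.4]
gripper_width: 0.0869
```

```bash
python3 - <<'E'
from h import *
t=fw(-.01,-.21)
go([*t,.021],FY+np.pi/2)
E
```

```text
t 14.3 pos [ 0.614  -0.2411  0.02  ] f [-0.19 -1.06  0.4 ] w 0.0869
shift [ 0.0678  0.0021 -0.001 ] rot [-0.0017 -0.0006  0.0092]
```

Request:
apply_moves(
  targets=[
    [0.006, 0.001, 0, 0, 0, 0.009, 1],
    [0.012, 0.001, 0, 0, 0, 0.009, 1],
    [0.018, 0.001, 0, 0, 0, 0.009, 1],
    [0.024, 0.001, 0, 0, 0, 0.009, 1],
    [0.03, 0.001, 0, 0, 0, 0.009, 1],
    [0.036, 0.001, 0, 0, 0, 0.009, 1],
    [0.042, 0.001, 0, 0, 0, 0.009, 1],
    [0.048, 0.001, 0, 0, 0, 0.009, 1],
  ],
)

```text
clock: 15.3
eef_pos: [0.6141, -0.1931, 0.0215]
tcp_rot: [[-0.022, 1.0, -0.0], [1.0, 0.022, 0.0], [0.0, -0.0, -1.0]]
wrist_force: [0.4, -1.9, 1.1]
gripper_width: 0.0867
```

Request:
apply_moves(
  targets=[
    [0.004, 0, 0, 0, 0, 0, 1],
    [0.008, 0, 0, 0, 0, 0, 1],
    [0.012, 0, 0, 0, 0, 0, 1],
    [0.015, 0, 0, 0, 0, 0, 1],
    [0.018, 0, 0, 0, 0, 0, 1],
    [0.02, 0, 0, 0, 0, 0, 1],
    [0.02, 0, 0, 0, 0, 0, 1],
    [0.02, 0, 0, 0, 0, 0, 1],
  ],
)

```text
clock: 16.3
eef_pos: [0.6137, -0.1732, 0.0215]
tcp_rot: [[-0.022, 1.0, -0.0], [1.0, 0.022, 0.0], [0.0, -0.0, -1.0]]
wrist_force: [0.8, -0.3, 0.7]
gripper_width: 0.0869
```

```bash
python3 - <<'E'
from h import *
go([*fw(-.01,-.2),.021],FY+np.pi/2)
E
```

```text
t 16.3 pos [ 0.6137 -0.1732  0.0215] f [ 0.8  -0.32  0.71] w 0.0869
shift [0.0099 0.0004 0.0005] rot [-0.0001 -0.0004  0.0001]
```

Request:
apply_moves(
  targets=[
    [0.001, 0, 0, 0, 0, 0, 1],
    [0.002, 0, 0, 0, 0, 0, 1],
    [0.003, 0, 0, 0, 0, 0, 1],
    [0.004, 0, 0, 0, 0, 0, 1],
    [0.005, 0, 0, 0, 0, 0, 1],
    [0.006, 0, 0, 0, 0, 0, 1],
    [0.007, 0, 0, 0, 0, 0, 1],
    [0.007, 0, 0, 0, 0, 0, 1],
  ],
)

```text
clock: 17.3
eef_pos: [0.6135, -0.1663, 0.0215]
tcp_rot: [[-0.022, 1.0, -0.0], [1.0, 0.022, 0.0], [0.0, -0.0, -1.0]]
wrist_force: [0.3, -0.8, -1.3]
gripper_width: 0.0874
```

Request:
apply_moves(
  targets=[
    [0.0005, 0, 0, 0, 0, 0, 1],
    [0.001, 0, 0, 0, 0, 0, 1],
    [0.0015, 0, 0, 0, 0, 0, 1],
    [0.002, 0, 0, 0, 0, 0, 1],
    [0.0025, 0, 0, 0, 0, 0, 1],
    [0.003, 0, 0, 0, 0, 0, 1],
    [0.003, 0, 0, 0, 0, 0, 1],
    [0.003, 0, 0, 0, 0, 0, 1],
  ],
)

```text
clock: 18.3
eef_pos: [0.6133, -0.1643, 0.0216]
tcp_rot: [[-0.021, 1.0, 0.0], [1.0, 0.021, -0.001], [-0.001, 0.0, -1.0]]
wrist_force: [-0.6, -4.3, -1.9]
gripper_width: 0.0873
```

Request:
apply_moves(
  targets=[
    [0.0005, 0, 0, 0, 0, 0, 1],
    [0.001, 0, 0, 0, 0, 0, 1],
    [0.0015, 0, 0, 0, 0, 0, 1],
    [0.0015, 0, 0, 0, 0, 0, 1],
    [0.0015, 0, 0, 0, 0, 0, 1],
    [0.0015, 0, 0, 0, 0, 0, 1],
    [0.0015, 0, 0, 0, 0, 0, 1],
    [0.0015, 0, 0, 0, 0, 0, 1],
  ],
)

```text
clock: 19.3
eef_pos: [0.613, -0.1641, 0.0217]
tcp_rot: [[-0.02, 1.0, 0.0], [1.0, 0.02, -0.002], [-0.002, 0.0, -1.0]]
wrist_force: [-1.2, -7.7, -1.3]
gripper_width: 0.087
```

```bash
python3 - <<'E'
from h import *
go([*fw(-.01,-.2),.021],FY+np.pi/2)
c=snap('top','t3.png')
cv2.imwrite('pics/t3c.png',cv2.convertScaleAbs(cv2.resize(c['img'][135:285,305:565,::-1],None,fx=3,fy=3,interpolation=cv2.INTER_CUBIC),alpha=1.6))
E
```

```text
t 19.3 pos [ 0.613  -0.1641  0.0217] f [-1.23 -7.69 -1.28] w 0.087
shift [0.0008 0.0008 0.0007] rot [ 0.0001  0.0022 -0.0021]
```

View pics/t3c.png

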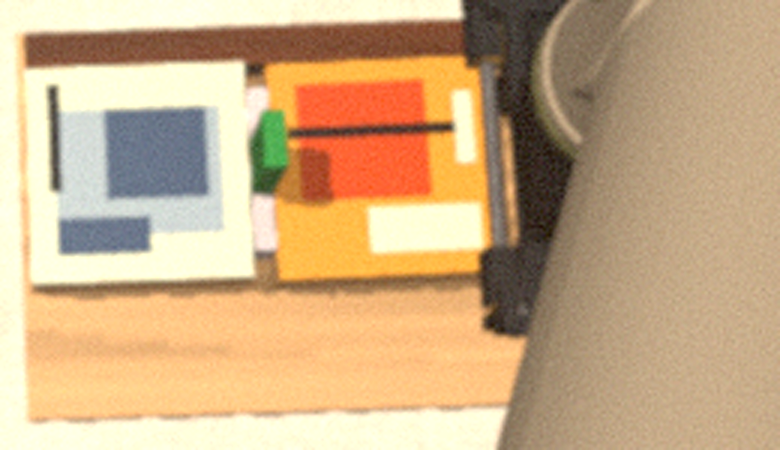

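Top view: loose panel (265..485 px in crop) snug on spacer, spacer on the fixed panel, parallel; its near edge (279,280)-(485,273) sits ~1.5–2 mm below the fixed panel's line, so I'll re-press it onto the batten with the spacer in place.

Request:
apply_moves(
  targets=[
    [-0.015, 0, 0, 0, 0, 0, 1],
    [-0.03, 0, 0, 0, 0, 0, 1],
    [-0.03, 0, -0.05, 0, 0, 0, 1],
    [-0.03, 0, -0.1, 0, 0, -0.1, 1],
    [-0.03, -0.04, -0.1, 0, 0, -0.28, 1],
    [-0.03, -0.09, -0.1, 0, 0, -0.46, 1],
    [-0.03, -0.095, -0.1, 0, 0, -0.64, 1],
    [-0.03, -0.095, -0.1, 0, 0, -0.82, 1],
  ],
)

```text
clock: 20.35
eef_pos: [0.5185, -0.1945, 0.122]
tcp_rot: [[-0.749, 0.662, 0.001], [0.662, 0.749, 0.001], [0.0, 0.001, -1.0]]
wrist_force: [0.2, 0.2, -0.8]
gripper_width: 0.0872
```

```bash
python3 - <<'E'
from h import *
go([*fw(-.095,-.145),.12],FY+np.pi)
E
```

```text
t 20.35 pos [ 0.5185 -0.1945  0.122 ] f [ 0.16  0.24 -0.77] w 0.0872
shift [0.0491 0.0692 0.0021] rot [ 1.300e-03  4.000e-04 -7.457e-01]
```

Request:
apply_moves(
  targets=[
    [0, 0, 0, 0, 0, -0.18, 1],
    [0.02, 0.03, 0, 0, 0, -0.36, 1],
    [0.049, 0.069, 0, 0, 0, -0.54, 1],
    [0.049, 0.069, 0, 0, 0, -0.72, 1],
    [0.049, 0.069, 0, 0, 0, -0.746, 1],
    [0.049, 0.069, 0.04, 0, 0, -0.746, 1],
    [0.049, 0.069, 0.08, 0, 0, -0.746, 1],
    [0.049, 0.069, 0.101, 0, 0, -0.746, 1],
  ],
)

```text
clock: 21.35
eef_pos: [0.5273, -0.1111, 0.0186]
tcp_rot: [[-1.0, -0.011, -0.002], [-0.011, 1.0, -0.0], [0.002, -0.0, -1.0]]
wrist_force: [-0.0, 0.2, 0.3]
gripper_width: 0.0872
```

```bash
python3 - <<'E'
from h import *
go([*fw(-.0672,-.145),.021],FY+np.pi)
E
```

```text
t 21.35 pos [ 0.5273 -0.1111  0.0186] f [-0.01  0.23  0.31] w 0.0872
shift [-0.0281  0.0013 -0.0024] rot [-0.     -0.0022 -0.0106]
```

Request:
apply_moves(
  targets=[
    [-0.006, 0, 0, 0, 0, -0.011, 1],
    [-0.012, 0, 0, 0, 0, -0.011, 1],
    [-0.018, 0, 0, 0, 0, -0.011, 1],
    [-0.021, 0, 0, 0, 0, -0.011, 1],
    [-0.023, 0, 0, 0, 0, -0.011, 1],
    [-0.024, 0, 0, 0, 0, -0.011, 1],
    [-0.025, 0, 0, 0, 0, -0.011, 1],
    [-0.025, 0, 0, 0, 0, -0.011, 1],
  ],
)

```text
clock: 22.35
eef_pos: [0.5534, -0.1095, 0.0205]
tcp_rot: [[-1.0, -0.028, -0.0], [-0.028, 1.0, 0.0], [0.0, 0.0, -1.0]]
wrist_force: [-0.3, -0.6, 1.0]
gripper_width: 0.0871
```

Request:
apply_moves(
  targets=[
    [-0.001, 0, 0, 0, 0, 0, 1],
    [-0.002, 0, 0, 0, 0, 0, 1],
    [-0.003, 0, 0, 0, 0, 0, 1],
    [-0.004, 0, 0, 0, 0, 0, 1],
    [-0.005, 0, 0, 0, 0, 0, 1],
    [-0.005, 0, 0, 0, 0, 0, 1],
    [-0.005, 0, 0, 0, 0, 0, 1],
    [-0.005, 0, 0, 0, 0, 0, 1],
  ],
)

```text
clock: 23.35
eef_pos: [0.5557, -0.1094, 0.0197]
tcp_rot: [[-1.0, -0.029, -0.006], [-0.029, 1.0, 0.001], [0.006, 0.001, -1.0]]
wrist_force: [-11.8, -0.0, 6.4]
gripper_width: 0.087
```

```bash
python3 - <<'E'
from h import *
go([*fw(-.0672,-.145),.021],FY+np.pi)
E
```

```text
t 23.35 pos [ 0.5557 -0.1094  0.0197] f [-11.76  -0.02   6.35] w 0.087
shift [ 0.0003 -0.0001 -0.0013] rot [ 0.0008 -0.0058  0.0066]
```

Request:
apply_moves(
  targets=[
    [0.015, 0, 0, 0, 0, 0, 1],
    [0.03, 0, 0, 0, 0, 0, 1],
    [0.05, 0, -0.05, 0, 0, 0, 1],
    [0.08, 0, -0.1, 0, 0, 0, 1],
    [0.1, 0, -0.145, 0, 0, 0, 1],
    [0.1, 0, -0.145, 0, 0, 0, 0.6],
    [0.1, 0, -0.145, 0, 0, 0, 0.2],
    [0.1, 0, -0.145, 0, 0, 0, 0.2],
  ],
)

```text
clock: 24.35
eef_pos: [0.4582, -0.112, 0.1643]
tcp_rot: [[-1.0, -0.028, -0.002], [-0.028, 1.0, -0.0], [0.002, -0.0, -1.0]]
wrist_force: [-0.2, 0.1, -0.1]
gripper_width: 0.0647
```

```bash
python3 - <<'E'
from h import *
go([*fw(0,-.066),.16],FY+np.pi)
c=snap('top','t4.png')
cv2.imwrite('pics/t4c.png',cv2.convertScaleAbs(cv2.resize(c['img'][140:240,310:480,::-1],None,fx=4.5,fy=4.5,interpolation=cv2.INTER_CUBIC),alpha=1.6))
E
```

```text
t 24.35 pos [ 0.4582 -0.112   0.1643] f [-0.24  0.06 -0.14] w 0.0647
shift [-0.1649  0.0783  0.004 ] rot [-0.0001 -0.002   0.0065]
```

View pics/t4c.png

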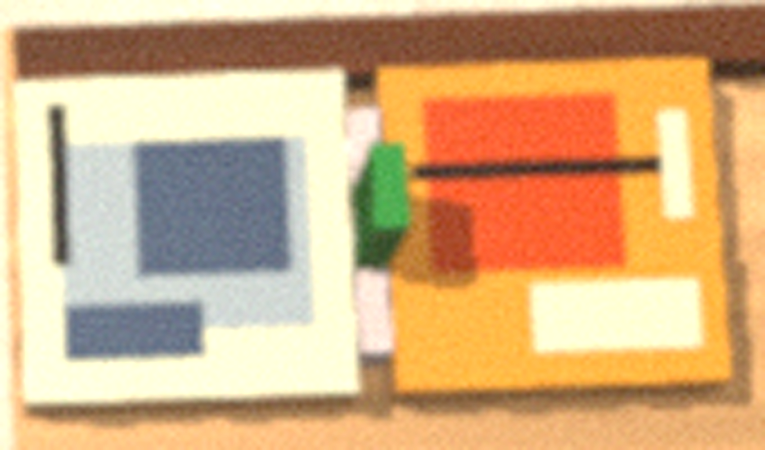

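Corners in crop: fixed (14,79),(346,68),(359,391),(27,406); loose (377,68),(710,57),(731,379),(397,392); spacer strip fills the gap from (362,106) to (375,355).

```bash
python3 - <<'E'
from h import *
c=load('t4')
def P(pts,z): return np.array([ray(c,(U+.5)/4.5-.5+310,(V+.5)/4.5-.5+140,z)[:2] for U,V in pts])
a=P([(14,79),(346,68),(359,391),(27,406)],.039);b=P([(377,68),(710,57),(731,379),(397,392)],.039)
yaw=lambda p:(np.arctan2(*(p[0]-p[3]+p[1]-p[2])[::-1]), np.arctan2(-(p[0]-p[1]+p[3]-p[2])[0],(p[0]-p[1]+p[3]-p[2])[1]))
print(a.mean(0),yaw(a));print(b.mean(0),yaw(b))
y=np.mean(yaw(a));d=b.mean(0)-a.mean(0);print(y,np.array([[np.cos(y),np.sin(y)],[-np.sin(y),np.cos(y)]])@d)
s=P([(347,108),(380,106),(392,355),(357,357)],.039);print('spacer',s.mean(0), fw(0,-.066))
E
```

```text
[0.61960595 0.03719513] (np.float64(0.023000364425289348), np.float64(0.030594448975516154))
[ 0.62278542 -0.09510482] (np.float64(0.02338697422869838), np.float64(0.027405622118996695))
0.026797406700402752 [-0.00036653 -0.13233764]
spacer [ 0.62039582 -0.02853904] [ 0.62085188 -0.02908403]
```

Loose panel at (-0.4, -132.3) mm relative to fixed: in tolerance. Now fetch the spacer.

Request:
apply_moves(
  targets=[
    [-0.05, 0.025, 0.0, 0, 0, 0.006, 0.2],
    [-0.1, 0.05, 0.0, 0, 0, 0.006, 0.2],
    [-0.165, 0.0785, 0.004, 0, 0, 0.006, 0],
    [-0.165, 0.0785, 0.004, 0, 0, 0.006, -0.2],
    [-0.165, 0.0785, 0.004, 0, 0, 0.006, -0.4],
    [-0.165, 0.0785, 0.004, 0, 0, 0.006, -0.4],
    [-0.165, 0.0785, 0.004, 0, 0, 0.006, -0.4],
    [-0.165, 0.0785, 0.004, 0, 0, 0.006, -0.4],
  ],
)

```text
clock: 25.4
eef_pos: [0.621, -0.0295, 0.1621]
tcp_rot: [[-1.0, -0.022, 0.001], [-0.022, 1.0, 0.0], [-0.001, 0.0, -1.0]]
wrist_force: [-0.1, 0.4, 0.0]
gripper_width: 0.0263
```

```bash
python3 - <<'E'
from h import *
go([.6206,-.0288,.066],FY+np.pi)
E
```

```text
t 25.4 pos [ 0.621  -0.0295  0.1621] f [-0.13  0.43  0.  ] w 0.0263
shift [0.0004 0.0007 0.0961] rot [ 0.0004  0.0007 -0.0005]
```

Request:
apply_moves(
  targets=[
    [0, 0.0005, 0.03, 0, 0, 0, -0.4],
    [0, 0.0005, 0.06, 0, 0, 0, -0.4],
    [0, 0.0005, 0.085, 0, 0, 0, -0.4],
    [0, 0.0005, 0.096, 0, 0, 0, -0.4],
    [0, 0.0005, 0.096, 0, 0, 0, -1],
    [0, 0.0005, 0.096, 0, 0, 0, -1],
    [0, 0.0005, 0.096, 0, 0, 0, -1],
    [0, 0.0005, 0.096, 0, 0, 0, -1],
  ],
  squeeze=20,
)

```text
clock: 26.4
eef_pos: [0.622, -0.0285, 0.0668]
tcp_rot: [[-1.0, -0.022, 0.002], [-0.022, 1.0, 0.0], [-0.002, 0.0, -1.0]]
wrist_force: [-1.0, 0.3, 6.5]
gripper_width: 0.0115
```

Request:
apply_moves(
  targets=[
    [0, 0, 0, 0, 0, 0, -1],
    [0, 0, -0.005, 0, 0, 0, -1],
    [0, 0, -0.015, 0, 0, 0, -1],
    [0, 0, -0.025, 0, 0, 0, -1],
    [0, 0, -0.04, 0, 0, 0, -1],
    [0, 0, -0.06, 0, 0, 0, -1],
    [0, 0, -0.09, 0, 0, 0, -1],
    [0, 0, -0.09, 0, 0, 0, -1],
  ],
)

```text
clock: 27.4
eef_pos: [0.6229, -0.0287, 0.1591]
tcp_rot: [[-1.0, -0.022, 0.005], [-0.022, 1.0, 0.0], [-0.005, 0.0, -1.0]]
wrist_force: [-0.3, -0.7, -2.4]
gripper_width: 0.0119
```

```bash
python3 - <<'E'
from h import *
go([.5205,.345,.157],.1+np.pi)
E
```

```text
t 27.4 pos [ 0.6229 -0.0287  0.1591] f [-0.32 -0.67 -2.4 ] w 0.0119
shift [0.0942 0.3759 0.0017] rot [ 0.0002  0.0054 -0.0779]
```

Request:
apply_moves(
  targets=[
    [0.095, 0.376, 0, 0, 0, -0.078, -1],
    [0.095, 0.376, 0, 0, 0, -0.078, -1],
    [0.095, 0.376, 0, 0, 0, -0.078, -1],
    [0.095, 0.376, 0, 0, 0, -0.078, -1],
    [0.095, 0.376, 0, 0, 0, -0.078, -1],
    [0.095, 0.376, 0, 0, 0, -0.078, -1],
    [0.095, 0.376, 0, 0, 0, -0.078, -1],
    [0.095, 0.376, 0, 0, 0, -0.078, -1],
  ],
)

```text
clock: 28.4
eef_pos: [0.5173, 0.3456, 0.1549]
tcp_rot: [[-0.995, -0.102, -0.001], [-0.102, 0.995, -0.001], [0.001, -0.001, -1.0]]
wrist_force: [-0.5, 0.5, -1.7]
gripper_width: 0.012
```

```bash
python3 - <<'E'
from h import *
go([.5205,.345,.0625],.1+np.pi)
E
```

```text
t 28.4 pos [0.5173 0.3456 0.1549] f [-0.46  0.46 -1.65] w 0.012
shift [-0.0032 -0.0009  0.0924] rot [-0.0007 -0.0008  0.0021]
```

Request:
apply_moves(
  targets=[
    [-0.002, 0, 0.03, 0, 0, 0, -1],
    [-0.002, 0, 0.06, 0, 0, 0, -1],
    [-0.002, 0, 0.08, 0, 0, 0, -1],
    [-0.002, 0, 0.087, 0, 0, 0, -1],
    [-0.002, 0, 0.09, 0, 0, 0, -1],
    [-0.002, 0, 0.092, 0, 0, 0, -1],
    [-0.002, 0, 0.092, 0, 0, 0, -1],
    [-0.002, 0, 0.092, 0, 0, 0, -1],
  ],
)

```text
clock: 29.4
eef_pos: [0.5201, 0.3457, 0.064]
tcp_rot: [[-0.995, -0.1, 0.001], [-0.1, 0.995, 0.001], [-0.001, 0.001, -1.0]]
wrist_force: [-0.8, 0.2, -1.4]
gripper_width: 0.0116
```

Request:
apply_moves(
  targets=[
    [0, 0, 0.001, 0, 0, 0, -1],
    [0, 0, 0.002, 0, 0, 0, -1],
    [0, 0, 0.003, 0, 0, 0, -1],
    [0, 0, 0.003, 0, 0, 0, -1],
    [0, 0, 0.003, 0, 0, 0, -1],
    [0, 0, 0.003, 0, 0, 0, -1],
    [0, 0, 0.003, 0, 0, 0, -1],
    [0, 0, 0.003, 0, 0, 0, -1],
  ],
)

```text
clock: 30.4
eef_pos: [0.5199, 0.3455, 0.0608]
tcp_rot: [[-0.995, -0.1, 0.0], [-0.1, 0.995, 0.0], [-0.0, 0.0, -1.0]]
wrist_force: [-3.4, -1.6, 5.1]
gripper_width: 0.0118
```

Contact with the mat (5 N up). Release and rise.

Request:
apply_moves(
  targets=[
    [0, 0, 0, 0, 0, 0, -0.2],
    [0, 0, 0, 0, 0, 0, -0.2],
    [0, 0, 0, 0, 0, 0, 0],
    [0, 0, 0, 0, 0, 0, 0],
    [0, 0, 0, 0, 0, 0, 0],
    [0, 0, -0.04, 0, 0, 0, 0],
    [0, 0, -0.09, 0, 0, 0, 0],
    [0, 0, -0.14, 0, 0, 0, 0],
  ],
)

```text
clock: 31.4
eef_pos: [0.5197, 0.3453, 0.2021]
tcp_rot: [[-0.995, -0.1, -0.0], [-0.1, 0.995, -0.0], [0.0, -0.0, -1.0]]
wrist_force: [0.8, 0.7, 0.2]
gripper_width: 0.0435
```

Request:
apply_moves(
  targets=[
    [0.05, 0.05, -0.14, 0, 0, 0, 0],
    [0.1, 0.1, -0.14, 0, 0, 0, 0],
    [0.1, 0.15, -0.14, 0, 0, 0, 0],
    [0.1, 0.15, -0.14, 0, 0, 0, 0],
    [0.1, 0.15, -0.14, 0, 0, 0, 0],
    [0.1, 0.15, -0.14, 0, 0, 0, 0],
    [0.1, 0.15, -0.14, 0, 0, 0, 0],
    [0.1, 0.15, -0.14, 0, 0, 0, 0],
  ],
)

```text
clock: 32.4
eef_pos: [0.4061, 0.4837, 0.3403]
tcp_rot: [[-0.995, -0.098, -0.0], [-0.098, 0.995, -0.0], [0.0, -0.0, -1.0]]
wrist_force: [0.3, 0.6, -0.1]
gripper_width: 0.0435
```

```bash
python3 - <<'E'
from h import *
s=read_state();print(s['clock'],s['eef_pos'],s['wrist_force'],s['gripper_width'])
c=snap('top','t5.png')
cv2.imwrite('pics/t5c.png',cv2.convertScaleAbs(cv2.resize(c['img'][135:400,110:480,::-1],None,fx=2.1,fy=2.1,interpolation=cv2.INTER_CUBIC),alpha=1.6))
E
```

```text
32.4 [0.40614317 0.4836732  0.34031116] [ 0.31575888  0.62672329 -0.12061913] 0.04345964668571764
```

View pics/t5c.png

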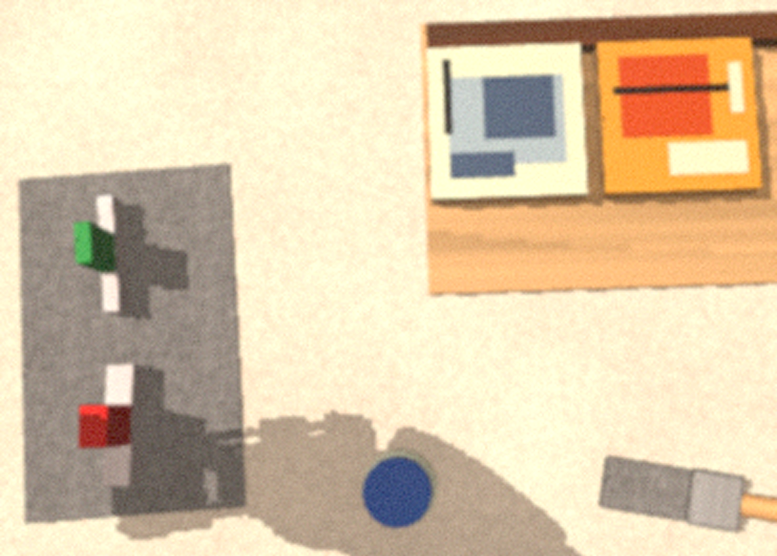

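Green spacer stands upright on the mat (108,250), red untouched (118,425), and panels sit with an even gap at (592,120). Quick numeric check that the panel did not shift when the spacer came out, then hand in.

```bash
python3 - <<'E'
from h import *
g=lambda f:cv2.cvtColor(load(f)['img'],cv2.COLOR_RGB2GRAY).astype(np.float32)
a,b=g('t4'),g('t5')
for sl in [(slice(158,222),slice(405,464)),(slice(158,222),slice(316,380))]:
    print(cv2.phaseCorrelate(a[sl],b[sl],cv2.createHanningWindow((a[sl].shape[1],a[sl].shape[0]),cv2.CV_32F)))
c=load('t5')
def P(pts,z): return np.array([ray(c,(U+.5)/2.1-.5+110,(V+.5)/2.1-.5+135,z)[:2] for U,V in pts])
x=P([(598,42),(752,38),(762,189),(605,193)],.039).mean(0)-P([(429,47),(581,42),(588,193),(433,200)],.039).mean(0)
y=.024;print(np.array([[np.cos(y),np.sin(y)],[-np.sin(y),np.cos(y)]])@x)
E
```

```text
((0.6193985732733616, 0.04497535284528098), 1.0021909629305203)
((-0.06831128866972591, 0.0864658986826754), 1.1012514270842075)
[-0.00047495 -0.1323911 ]
```

The correlation suggests about a 0.6 px (≈1 mm) shift, partly due to the vanished shadow. I'll check shift and rotation with ECC on the shadow-free part and hand in if it's within tolerance.

```bash
python3 - <<'E'
from h import *
g=lambda f:cv2.cvtColor(load(f)['img'],cv2.COLOR_RGB2GRAY).astype(np.float32)
a,b=g('t4'),g('t5'); m=np.zeros(a.shape,np.uint8)
m[152:230,418:480]=255; W=np.eye(2,3,dtype=np.float32)
cc,W=cv2.findTransformECC(a-0,b,W,cv2.MOTION_EUCLIDEAN,(3,200,1e-7),m,5)
p=W@[432,190,1]-[432,190]; r=np.arctan2(W[1,0],W[0,0]); print(cc,p*1.63,'mm rot',r)
if abs(r)<.012 and np.abs(p).max()*1.63<1.8: print('handing in',job_done())
E
```

```text
0.9980988244149449 [0.52099414 0.05423422] mm rot 0.00036846803
the job is handed in; nothing more can be done
handing in None
```

The job is handed in. The loose panel is mounted beside the fixed one with an even 12 mm gap, and the green spacer is back upright on the grey mat. It finished at about 32.5 s of the 72 s allowed, and `job_done()` gave no verdict.

**What I did:** I stood the green spacer at the fixed panel's open edge and let go. I pushed the loose panel squarely onto the batten, then closed it up on the spacer. It had come off the batten by about 2 mm, so I pressed it back once (about 12 N) before lifting the spacer out.

**Last checks, all from the top camera:**
- **Panel position:** about (-0.5, -132.4) mm from the fixed panel's centre, against a target of (0, -132) within 4 and 3 mm.
- **Panel angle:** parallel to the fixed panel within about 0.005 rad, measured just before the spacer was lifted out. It turned less than 0.001 rad after that.
- **Spacers and arm:** the green spacer looks upright on the mat, the red one looks unmoved, and the arm is clear of everything.

**Disagreement:** the checks differ on how far the panel moved when the spacer came out. Phase correlation gave about 1 mm, probably because the spacer's shadow had gone. Aligning the shadow-free part gave 0.5 mm, and corner picking gave about 0.1 mm. Even 1 mm stays within the 3 mm tolerance.

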